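# Close the last swing bolt of a pressure filter holder

### The arm

A 6-joint arm with a two-finger parallel gripper is mounted at the origin on the work surface. World frame = base frame: x ahead of the robot, y to its left, z up, the work surface at z = 0. Lengths are in mm, angles in rad, forces in N, time in s.
With the tool pointing down it reaches from about 325 to 875 mm from the base axis. Payload 4.4 kg.
Tool frame: the origin (TCP) lies where the fingers leave the gripper's body, on its centre line; the fingertips stand 73 mm ahead of it and the grasp point (between the pads) lies 54 mm ahead of it; z points along the fingers, y is the line along which they close (so a half turn about z gives the same grasp; the last joint's range is limited). The gripper opens to 85 mm and grips with 20 to 120 N. Pads are 22 mm wide; open, the fingers measure 114 mm over their backs; the gripper's body (76 mm by 85 mm) begins 54 mm behind the grasp point. The pads swing forward as they close: fully open they stand 13 mm farther back than shut.
Start: joints at [1.194, 0.207, 1.542, -0, 1.393, -0.15], TCP at [129.305, 560.275, 303.882] pointing down, gripper open.
Joint ranges: [-2.73, 2.73], [-0.86, 2.22], [0.23, 2.46], [-1.11, 4.25], [0.08, 2.63], [-2.82, 2.82]. Speed limits (rad/s): [2.79, 2.79, 3.14, 3.14, 3.14, 3.14].

### API

Orientations are given as a 3x3 rotation matrix whose columns are the frame's x, y, z axes.
In Python, from plant import ctrl, camrig, eoat gives the robot as it stands (ctrl), with the cameras (camrig) and the gripper (eoat). Calls block until the motion is done:
- ctrl.move_ptp(position, orientation): joint-space move of the TCP to a pose.
- ctrl.move_l(position, rot=None, vel=150, threshold=None): straight line of the TCP; rot=None keeps the orientation; vel is the mean speed in mm/s. With threshold (N) it stops when the force on the tool has changed by that much, and returns True; else False.
- ctrl.set_joints(angles): joint-space move.
- eoat.gripper_to(opening, force=None): finger opening in mm; force is the grip in N (None keeps the last); returns when the fingers have stopped.
- ctrl.hold(seconds).
- ctrl.solve_ik(position, orientation): joint angles nearest the present ones, or None.
- ctrl.read_state(): the state.
- camrig.grab_frame(name): name is "side" or "top"; returns the picture (420x560x3 uint8, red, green, blue); there is no depth.
- camrig.camera_params(name): a dict with "mtx" (3x3 intrinsics, pixels), "k1" (the pictures are not rectified: a ray, as slopes to the right and down, at radius r is drawn at 1 + k1 r^2 times it, then the intrinsics apply), "R" (3x3) and "t" (3): a world point X has camera coordinates R X + t. Camera axes: x right, y down, z forward; pixel columns grow to the right and rows downward; lengths in mm; the calibration is good to about 2 mm. A picture is of the moment at which its call begins. camera_params takes no time and is no camera call.
A pose or a line that the arm cannot do raises ctrl.MotionError and nothing moves.
- ctrl.finish_job(): hands the job in; it is judged then, once.
The state is a dict: "t": time; "q": joint angles; "qvel": joint speeds; "tau": joint torques, N m; "eef_pos": TCP position; "eef_rot": TCP orientation; "force": force on the tool from outside, world axes, zero at the start; "wrist_torque": the same for the moment, N m; "grip_width": finger opening in mm; "grasp_force": force on a finger pad.
Only numpy, scipy, OpenCV 4.12 (cv2) and the standard library are available. Lean on these libraries where they do the work, as an engineer would, in place of code of your own. Each camera call takes 0.05 s, during which the arm holds its last target. There are 200 camera calls.

### The job

Close the last bolt of the steel filter holder: swing the loose bolt fully upright into its slot in the lid, then turn its brass wing nut clockwise, regripping as often as needed, until you feel it bite on the lid, and about an eighth of a turn more so that it is snug; over-tightening would crush the filter. Do not bump the pressure gauge or the blue-handled vent valve, and leave the bottle, beaker, dishes and jar where they stand.

Things in the scene. Friction and masses are not known exactly. Their poses are not given: they have to be found in the camera images.
- filter_base: Stainless pressure filter holder fixed on the bench on three legs with levelling feet: round base plate, 168 mm diameter, four forked ears. Origin under its centre at foot height, 0 to 2 mm below the bench top; z up; its -x axis points from the centre to the open swing bolt, 92 mm from the centre when upright. The bolts at +x, +y and -y are tight already and stay as they are.
- lid: Steel lid, 168 mm diameter, 14 mm thick, on the base, held by three bolts already. Origin at the centre of its underside, 84 mm above the base's origin; axes as the base. Its flat top is 96 to 98 mm above the bench. The forked ear for the open bolt (slot 12.6 mm, prongs 11.7 mm wide) ends 97 mm from the centre.
- nut_seat (a point): Point on the lid's top face, at the slot, where the nut bears. Turning the free nut takes about 0.04 N m (pinched across the wings' faces it can read 0.08 more than over their ends, steadily). From the bite on, torque climbs; felt at the end of small slow turns, by some 0.04 N m per 0.3 rad; it fades when held still. Each radian after touching presses the nut some 30 N harder on the lid.
- gauge: Inlet riser (18 mm diameter) at the lid's centre, 92 mm from the nut's axis, with a side fitting towards +x and a pressure gauge on top: a disc of 40 mm diameter, 22 mm thick, its white dial towards -x, its centre 98 mm and lowest edge 78 mm above the lid's underside. Origin at the centre of the lid's underside. It leaves a gripper over the nut only short arcs to turn in.
- vent_valve: Brass vent valve on the lid between gauge and wing nut, 42 mm from the nut's axis, 14 mm diameter, with a blue T-handle 24 mm long (along y) and 9 mm wide; it rises 46 mm above the lid's top face. Origin at its foot on the lid's top face.
- swing_bolt (a joint): Tilt of the open bolt: 0 = upright, home in the slot (a stop), growing as it leans outward (towards the base's -x), up to 1.2. It turns stiffly (about 0.12 N m plus weight) about a horizontal pin along the base's y and stays where it is left.
- bolt_hinge (a point): Centre of the open bolt's hinge pin, 92 mm from the holder's centre, 64 to 66 mm above the bench. The bolt is 10 mm thick; the nut's axis passes through this point.
- wing_nut: Closed brass wing nut on the bolt. Origin: centre of its underside; z along its axis, away from the hinge. Collar 26 mm diameter, 4 mm high; neck 18 mm up to 14 mm; wings 52 mm over both (x), 8 mm thick (y), 12 to 30 mm above the origin, tips at 21. Clockwise from above tightens, 3 mm a turn. With the bolt upright it starts 0.4 to 1.8 mm clear of the lid. It stays as left.
- amber_bottle: Bystander: amber bottle with red label, 72 mm diameter, 170 mm tall; origin under its centre.
- beaker: Bystander: glass beaker, 72 mm diameter, 95 mm tall; origin under its centre.
- petri_dishes: Bystander: stack of three petri dishes, 90 mm diameter, 44 mm tall; origin under its centre.
- sample_jar: Bystander: white jar with blue cap, 54 mm diameter, 65 mm tall; origin under its centre.

How it is judged:
By the outcome, as a careful person would: the job done as asked, in the order asked, and still so for the second after the job is handed in, with the robot touching nothing.
It also fails if it takes over 72 s, if anything falls off the work surface, if the arm or the gripper's body presses on something with over 40 N, if the wrist force passes 120 N, or if a joint passes its speed limit or range.

## Working session

There is one attempt and no reset: what is moved stays moved. The work goes in short steps, each a Python script; the robot and the scene stay as the last script left them, time stands still between calls to the robot, and variables do not carry over. Pictures are saved under pics/ and viewed, at most 10 in all, crops included, and the job is handed in when it is done.

```bash
ls; mkdir -p pics; python3 - <<'E'
from plant import ctrl, camrig, eoat
import cv2,numpy as np
np.set_printoptions(precision=4,suppress=True)
for n in("side","top"):
    im=camrig.grab_frame(n); cv2.imwrite(f"pics/{n}0.png",im[:,:,::-1]); print(n,camrig.camera_params(n))
s=ctrl.read_state();print(s)
E
```

```text
pics
plant.py
side {'mtx': array([[532.0855,   0.    , 268.6198],
       [  0.    , 532.0855, 195.5718],
       [  0.    ,   0.    ,   1.    ]]), 'k1': -0.19476407648898492, 'R': array([[ 0.9347, -0.3552, -0.0157],
       [-0.2836, -0.7181, -0.6355],
       [ 0.2145,  0.5984, -0.7719]]), 't': array([-483.6664,  223.987 , 1279.9175])}
top {'mtx': array([[405.2542,   0.    , 278.1087],
       [  0.    , 405.2542, 213.2926],
       [  0.    ,   0.    ,   1.    ]]), 'k1': 0.008251764106599887, 'R': array([[ 0.0099, -0.9998,  0.0199],
       [-0.9927, -0.0122, -0.12  ],
       [ 0.1202, -0.0186, -0.9926]]), 't': array([  9.758 , 523.4179, 987.0859])}
{'t': 0.1, 'q': array([ 1.1935,  0.2073,  1.5428, -0.    ,  1.3935, -0.1505]), 'qvel': array([-0.0024, -0.0015, -0.0033, -0.001 , -0.0014, -0.0013]), 'tau': array([ -0.0004, -38.4091, -29.2549,  -0.0003,   0.0049,  -0.    ]), 'eef_pos': array([129.1054, 559.7727, 302.8302]), 'eef_rot': array([[-0.9744,  0.2248, -0.0007],
       [ 0.2248,  0.9744, -0.0019],
       [ 0.0003, -0.002 , -1.    ]]), 'force': array([-0.312 , -0.1019, -0.8539]), 'wrist_torque': array([0.0215, 0.0147, 0.006 ]), 'grasp_force': 0.0, 'grip_width': 85.73082465592393}
```

View pics/side0.png

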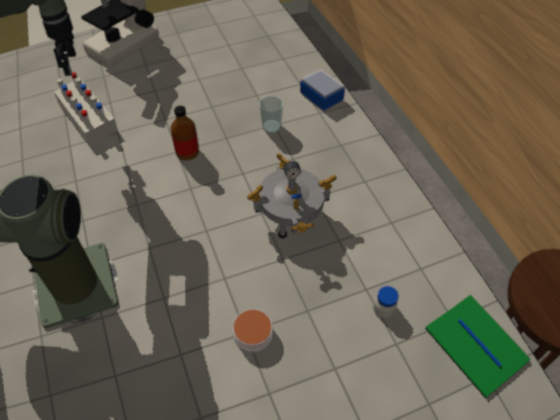

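View pics/top0.png

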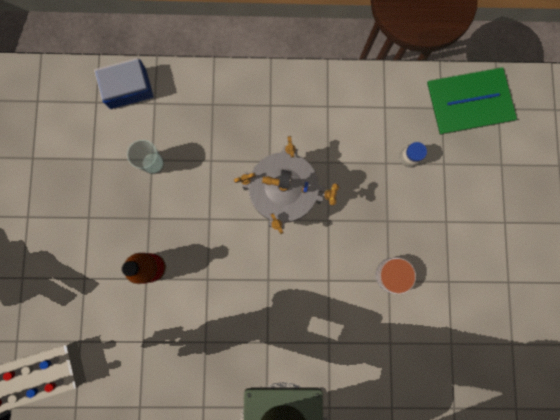

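Side: holder near (290,195), with the open bolt probably at (302,228). Top: holder near (284,188), with the open bolt probably at (332,195). I'll enlarge both.

```bash
python3 - <<'E'
import cv2,numpy as np
a=cv2.imread("pics/side0.png")[145:255,230:360]; b=cv2.imread("pics/top0.png")[125:245,225:375]
a=cv2.resize(a,None,fx=5,fy=5,interpolation=cv2.INTER_CUBIC); b=cv2.resize(b,None,fx=5,fy=5,interpolation=cv2.INTER_CUBIC)
cv2.imwrite("pics/side0c.png",cv2.convertScaleAbs(a,alpha=1.5)); cv2.imwrite("pics/top0c.png",cv2.convertScaleAbs(b,alpha=1.5))
E
```

```text
(no output)
```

View pics/side0c.png

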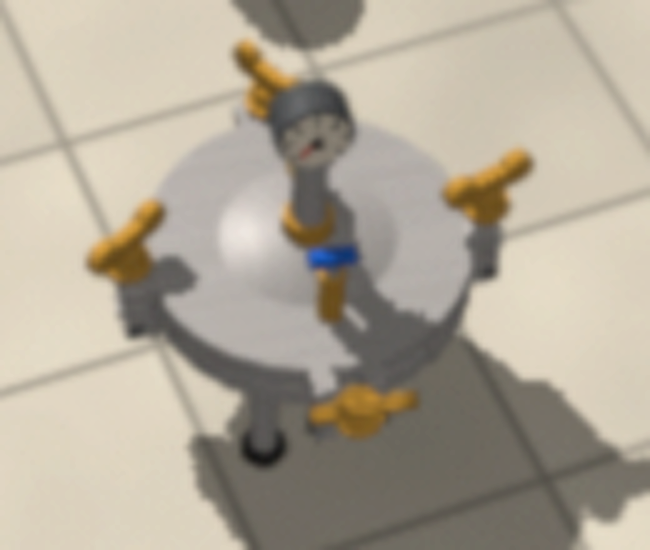

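View pics/top0c.png

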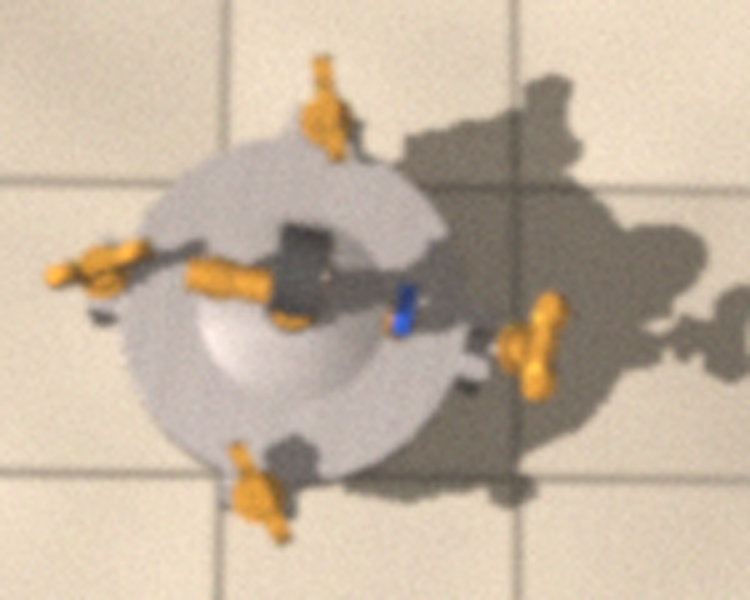

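Side crop (5x, offset 230,145): the open nut's wing tips are at about (318,413) and (407,399), and the blue handle ends at (310,256) and (356,256). Top crop (5x, offset 225,125): the same tips are at about (538,388) and (549,302), and the handle ends at (398,330) and (409,290). I'll triangulate these and the three tight nuts next.

```bash
cat > geo.py <<'E'
import numpy as np, cv2
from plant import ctrl, camrig, eoat
from scipy.optimize import least_squares
np.set_printoptions(precision=3,suppress=True)
C={n:camrig.camera_params(n) for n in("side","top")}
def proj(n,X):
    c=C[n]; return cv2.projectPoints(np.atleast_2d(X).astype(float),cv2.Rodrigues(c["R"])[0],c["t"],c["mtx"],np.array([c["k1"],0,0,0.]))[0][:,0]
def tri(s,t):
    f=lambda X:np.r_[proj("side",X)[0]-s,proj("top",X)[0]-t]
    r=least_squares(f,[550,0,100]); return r.x,np.abs(r.fun).max()
E
python3 - <<'E'
from geo import *
P={"openL":((318,413),(538,388)),"openR":((407,399),(549,302)),"-l1":((152,212),(238,455)),"-l2":((100,261),(283,535)),
"r1":((520,160),(322,65)),"r2":((455,193),(338,150)),"far1":((245,50),(55,275)),"blueL":((310,256),(398,330)),"blueR":((356,256),(409,290))}
D={}
for k,(s,t) in P.items():
    D[k],e=tri(np.array([230,145])+np.array(s)/5,np.array([225,125])+np.array(t)/5); print(k,D[k],round(e,2))
A=(D["-l1"]+D["-l2"])/2;B=(D["r1"]+D["r2"])/2;print("midL",A,"midR",B,"dist",np.hypot(*(A-B)[:2]),"open",(D["openL"]+D["openR"])/2,"blue",(D["blueL"]+D["blueR"])/2)
d=B-A;yaw=np.arctan2(d[1],d[0])
print("centre",(A+B)/2,"dir of L->R",yaw)
E
```

```text
openL [ 539.928 -108.842  116.678] 0.21
openR [ 581.867 -114.84   113.869] 0.58
-l1 [507.233  29.512 123.824] 0.71
-l2 [471.645   8.522 125.303] 1.11
r1 [690.365  -7.482 125.205] 0.51
r2 [650.415 -15.291 125.097] 0.75
far1 [589.665 114.623 124.504] 0.82
blueL [561.968 -41.587 145.694] 0.61
blueR [582.17  -47.035 142.215] 1.13
midL [489.439  19.017 124.563] midR [670.39  -11.387 125.151] dist 183.48755345041263 open [ 560.897 -111.841  115.274] blue [572.069 -44.311 143.954]
centre [579.915   3.815 124.857] dir of L->R -0.16646620344582855
```

```bash
cat >> geo.py <<'E'
c0=np.array([579.9,3.8]); u=np.array([-0.163,-0.987]); u/=np.hypot(*u)
def rot(psi):  # tool down, y axis at world angle psi
    y=np.array([np.cos(psi),np.sin(psi),0]); z=np.array([0,0,-1.]); return np.c_[np.cross(y,z),y,z]
psi0=np.arctan2(u[1],u[0])   # tool y along u (outward)
def at(r,z,s=0): # radius from lid centre along u; s sideways
    return np.r_[c0+r*u+s*np.array([-u[1],u[0]]),z]
E
python3 - <<'E'
from geo import *
print(psi0)
for k in np.arange(-3.4,3.5,.4):
    q=ctrl.solve_ik(at(92,190),rot(psi0+k)); print(round(k,1),q)
q=ctrl.solve_ik(at(150,181),rot(psi0)),ctrl.solve_ik(at(150,181),rot(psi0+np.pi));print(q)
E
```

```text
-1.7344659584515498
-3.4 [-0.304  0.317  1.655 -0.     1.17  -1.453]
-3.0 [-0.304  0.317  1.655 -0.     1.17  -1.853]
-2.6 [-0.304  0.317  1.655 -0.     1.17  -2.253]
-2.2 [-0.304  0.317  1.655 -0.     1.17  -2.653]
-1.8 None
-1.4 None
-1.0 [-0.304  0.317  1.655 -0.     1.17   2.43 ]
-0.6 [-0.304  0.317  1.655 -0.     1.17   2.03 ]
-0.2 [-0.304  0.317  1.655 -0.     1.17   1.63 ]
0.2 [-0.304  0.317  1.655 -0.     1.17   1.23 ]
0.6 [-0.304  0.317  1.655 -0.     1.17   0.83 ]
1.0 [-0.304  0.317  1.655 -0.     1.17   0.43 ]
1.4 [-0.304  0.317  1.655 -0.     1.17   0.03 ]
1.8 [-0.304  0.317  1.655 -0.     1.17  -0.37 ]
2.2 [-0.304  0.317  1.655 -0.     1.17  -0.77 ]
2.6 [-0.304  0.317  1.655 -0.     1.17  -1.17 ]
3.0 [-0.304  0.317  1.655 -0.     1.17  -1.57 ]
3.4 [-0.304  0.317  1.655 -0.     1.17  -1.97 ]
(array([-0.405,  0.333,  1.655, -0.   ,  1.154,  1.33 ]), array([-0.405,  0.333,  1.655, -0.   ,  1.154, -1.812]))
```

```bash
python3 - <<'E'
from geo import *
R=rot(psi0+np.pi)
eoat.gripper_to(0,40)
ctrl.move_ptp(at(152,300),R)
ctrl.move_l(at(152,181),vel=120)
s=ctrl.read_state();f0=s["force"];print(s["t"],s["eef_pos"],f0,s["grip_width"])
h=False
for r in np.arange(150,106,-2):
    h=ctrl.move_l(at(r,181),vel=30,threshold=12)
    s=ctrl.read_state(); p=s["eef_pos"][:2]-c0; d=s["force"]-f0
    print(r,p@u,"Fu",d[:2]@u,d[2])
    if h or d[:2]@u>9: break
print(s["t"])
cv2.imwrite("pics/top1.png",camrig.grab_frame("top")[:,:,::-1]);cv2.imwrite("pics/side1.png",camrig.grab_frame("side")[:,:,::-1])
E
python3 - <<'E'
import cv2,numpy as np
a=cv2.imread("pics/side1.png")[135:255,220:370]; b=cv2.imread("pics/top1.png")[125:245,225:375]
f=lambda x:cv2.convertScaleAbs(cv2.resize(x,(400,320),interpolation=cv2.INTER_CUBIC),alpha=1.5)
cv2.imwrite("pics/c1.png",np.hstack([f(a),f(b)]))
E
```

```text
4.9083 [ 555.818 -146.444  182.017] [-1.041  0.752  0.164] 0.11115677858513173
150 149.90987234721234 Fu 0.8807529507449722 -0.2884522666335546
148 147.85869869987056 Fu 0.16344765259573357 0.1298325508234549
146 145.88928969181293 Fu 1.3701290838637064 -0.6911988077280856
144 143.8678947627195 Fu 0.40178604909149773 -1.0636077662920302
142 141.85997644952005 Fu -0.48879059927910085 -0.3504403708329856
140 139.8931888076978 Fu 0.7919561243777915 -0.37643025404910735
138 137.88291135621597 Fu 0.4468812984827355 0.5867227785090341
136 135.8841167072672 Fu 1.1367481975573828 -0.21208931137990591
134 133.86809658038857 Fu 0.4571775307303693 -0.43406926172501653
132 131.9008153146231 Fu 0.31489114307283683 -0.7154809994820758
130 130.38430461674142 Fu 3.0203151617231456 0.17714435085098001
128 129.02123419685887 Fu 6.515411207625036 3.1424511600980605
126 127.48599192402521 Fu 6.95380489228466 6.116873024062961
124 125.92365995541375 Fu 7.804471986748553 8.69527600344469
122 124.26244583116241 Fu 9.38070371701453 11.925691914483
8.6583
```

View pics/c1.png

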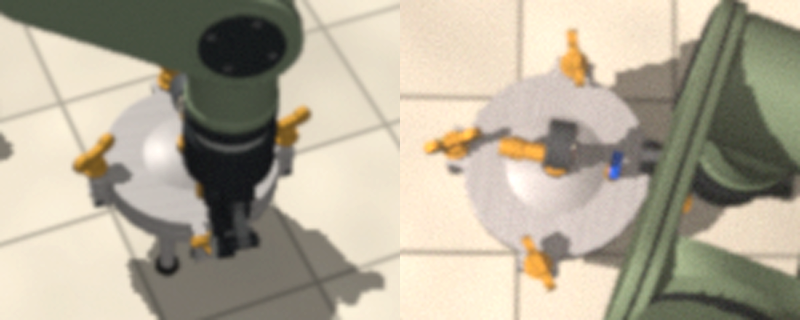

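The view is mostly blocked by the arm, but the finger is against the open nut (side crop about (205,242)). The upward force suggests the fingertip is catching the nut's shoulder. I'll back off and push higher.

```bash
python3 - <<'E'
from geo import *
def st():
    s=ctrl.read_state(); return s,s["eef_pos"][:2]-c0
ctrl.move_l(at(134,181),vel=60)
ctrl.move_l(at(134,191),vel=60)
s,p=st();f0=s["force"];print(s["t"],f0)
for r in np.arange(130,100,-2):
    h=ctrl.move_l(at(r,191),vel=25,threshold=12)
    s,p=st(); d=s["force"]-f0
    print(r,p@u,"Fu",d[:2]@u,"Fs",d[0]*-u[1]+d[1]*u[0],d[2],s["eef_pos"][2])
    if h or d[:2]@u>10 or abs(d[2])>10: break
print(s["t"])
E
```

```text
9.425 [ 0.146  0.305 -0.125]
130 129.68974643617423 Fu -0.042160962466592636 Fs -0.6840201092715689 0.3073911630270886 190.76887637740174
128 127.88287874804162 Fu 0.8817392230093896 Fs 0.3316459429236851 -0.060943269427136335 190.92688409966888
126 125.92260669637402 Fu 0.7984946897335695 Fs 0.5187687541350112 -0.04871813478970356 190.9906700973883
124 123.8773663514456 Fu 0.09839223088424125 Fs 0.4372884093800913 -0.16857423138012217 190.99538323707858
122 121.87727513766792 Fu 0.2816749924568569 Fs 0.19560889495453437 0.8633758064182588 191.00813232516185
120 119.99437373339073 Fu 1.217229532315959 Fs 1.1988773666259858 0.10635472457907404 191.15972230773275
118 118.40902645597448 Fu 2.7780694787775055 Fs 0.5460139426479222 1.798068546152451 191.40680141392434
116 116.64652183822545 Fu 5.1497220172978855 Fs -0.3302012503397357 4.936884821019414 191.80051037772114
114 114.7696780576334 Fu 5.638064751608153 Fs -2.110220704575909 7.812188893995636 192.37618558943947
112 112.9354170538064 Fu 5.171910483881478 Fs -1.952587243523669 10.11145873089654 192.93567213843127
11.9833
```

```bash
python3 - <<'E'
from geo import *
def st():
    s=ctrl.read_state(); return s,s["eef_pos"][:2]-c0
f0=np.array([0,0,-.1]); z=193.; r=112.5
for i in range(22):
    h=ctrl.move_l(at(r,z),vel=25)
    s,p=st(); d=s["force"]-f0
    print(r,round(z,1),round(p@u,2),"Fu",round(d[:2]@u,2),"Fs",round(d[0]*-u[1]+d[1]*u[0],2),"Fz",round(d[2],2),s["eef_pos"][2])
    if d[:2]@u>16: break
    z+=np.clip(d[2]*.15,-.5,1.2); r-=1.2
print(s["t"])
E
```

```text
112.5 193.0 112.13 Fu 2.5 Fs 0.54 Fz 5.55 193.52667742098512
111.3 193.8 110.67 Fu -0.29 Fs 0.99 Fz 3.77 193.68444943960392
110.1 194.4 109.69 Fu 0.91 Fs 1.21 Fz 1.24 193.95306178995918
108.89999999999999 194.6 108.72 Fu 0.37 Fs 1.23 Fz 0.66 194.26434720052728
107.69999999999999 194.7 107.54 Fu 0.5 Fs 0.84 Fz 0.29 194.4892020015053
106.49999999999999 194.7 106.34 Fu -0.24 Fs -0.15 Fz 0.87 194.5703667893371
105.29999999999998 194.9 105.14 Fu 0.38 Fs 0.15 Fz -0.55 194.7421340522136
104.09999999999998 194.8 103.99 Fu 0.06 Fs -0.47 Fz 0.35 194.6879565122945
102.89999999999998 194.8 102.84 Fu 0.09 Fs 0.21 Fz 0.34 194.8232260353585
101.69999999999997 194.9 101.62 Fu 0.44 Fs 0.31 Fz 0.22 194.87798797110838
100.49999999999997 194.9 100.43 Fu -1.1 Fs -0.06 Fz -0.02 194.8967059863128
99.29999999999997 194.9 99.23 Fu -0.21 Fs -0.64 Fz 0.16 194.93564133800368
98.09999999999997 194.9 98.04 Fu -0.15 Fs -0.23 Fz -0.17 194.93577273855556
96.89999999999996 194.9 96.85 Fu 0.42 Fs -0.21 Fz 0.46 194.90309455735166
95.69999999999996 195.0 95.64 Fu -0.61 Fs -0.42 Fz 0.65 194.9827078049148
94.49999999999996 195.1 94.44 Fu 0.04 Fs -0.29 Fz -0.6 195.07108049321442
93.29999999999995 195.0 93.24 Fu -0.66 Fs 0.11 Fz 0.02 194.96336879724052
92.09999999999995 195.0 92.03 Fu 0.49 Fs -0.81 Fz 0.51 194.98876656135548
90.89999999999995 195.1 90.81 Fu -0.22 Fs -1.11 Fz -0.76 195.06111368507428
89.69999999999995 194.9 89.65 Fu -0.37 Fs -0.45 Fz 0.96 194.9266323033812
88.49999999999994 195.1 88.43 Fu -1.09 Fs -0.57 Fz 0.04 195.09467851032747
87.29999999999994 195.1 87.24 Fu -0.51 Fs -0.02 Fz -0.59 195.11043142033046
17.4833
```

```bash
python3 - <<'E'
from geo import *
ctrl.move_l(at(92,240),vel=200)
ctrl.move_l(at(230,260),vel=300)
cv2.imwrite("pics/top2.png",camrig.grab_frame("top")[:,:,::-1]);cv2.imwrite("pics/side2.png",camrig.grab_frame("side")[:,:,::-1])
print(ctrl.read_state()["t"])
a=cv2.imread("pics/side2.png")[180:255,255:355]; b=cv2.imread("pics/top2.png")[155:230,280:380]
f=lambda x:cv2.convertScaleAbs(cv2.resize(x,(400,300),interpolation=cv2.INTER_CUBIC),alpha=1.5)
cv2.imwrite("pics/c2.png",np.hstack([f(a),f(b)]))
E
```

```text
18.575
```

View pics/c2.png

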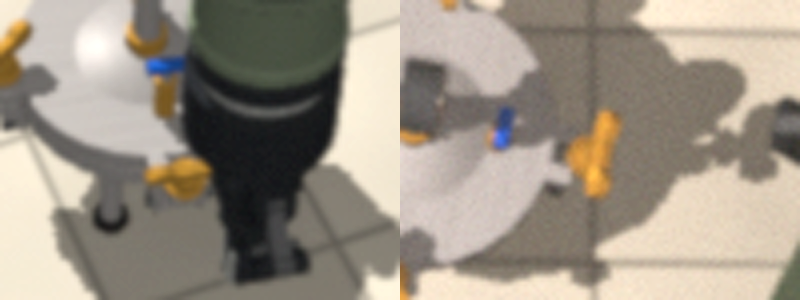

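The open nut is still leaning outward. Its wings are at top (332,184.5) and (329,202), and its left tip is at side (293,224). The finger rode over it, so I'll measure the tilt again.

```bash
python3 - <<'E'
from geo import *
X,e=tri(np.array([293.3,224]),np.array([329.3,202.0]));print(X,e,(X[:2]-c0)@u)
# model: predict tips (21 above underside, +-24 along base y) for tilts, compare with pixels
v=np.array([-u[1],u[0]])
print([round(x,1) for x in proj("side",X)[0]])
def tips(th,L=21+33):
    c=np.r_[c0+(92+L*np.sin(th))*u,65+L*np.cos(th)]
    return [c+np.r_[24*s*v,0] for s in(-1,1)]
for th in np.arange(0,1.0,.1):
    print(round(th,1),np.hstack([proj(n,p)[0] for n in("side","top") for p in tips(th)]))
E
python3 - <<'E'
import cv2,numpy as np
# brass pixels in top pictures near the open nut: centroid before/after
for n in("top0","top2"):
    im=cv2.imread(f"pics/{n}.png"); h=cv2.cvtColor(im,cv2.COLOR_BGR2HSV)
    m=cv2.inRange(h,(8,140,90),(25,255,255)); r=m[170:220,318:345]; ys,xs=np.nonzero(r); print(n,xs.min()+318,xs.max()+318,ys.min()+170,ys.max()+170,xs.mean()+318,ys.mean()+170,len(xs))
for n in("side0","side2"):
    im=cv2.imread(f"pics/{n}.png"); h=cv2.cvtColor(im,cv2.COLOR_BGR2HSV)
    m=cv2.inRange(h,(8,140,90),(25,255,255)); r=m[215:240,285:320]; ys,xs=np.nonzero(r); print(n,xs.min()+285,xs.max()+285,ys.min()+215,ys.max()+215)
E
```

```text
[ 541.55  -100.903  119.662] 0.5413518054784845 109.55271969854284
[np.float64(292.8), np.float64(224.1)]
0.0 [289.744 218.685 309.475 215.273 321.65  201.54  324.951 181.413]
0.1 [290.252 220.544 310.028 217.113 323.936 201.963 327.221 181.839]
0.2 [290.752 222.529 310.567 219.081 326.165 202.416 329.434 182.305]
0.3 [291.241 224.621 311.087 221.156 328.312 202.893 331.563 182.808]
0.4 [291.712 226.795 311.581 223.315 330.352 203.389 333.584 183.339]
0.5 [292.16  229.028 312.043 225.533 332.263 203.898 335.476 183.894]
0.6 [292.579 231.295 312.469 227.787 334.023 204.414 337.216 184.466]
0.7 [292.965 233.57  312.853 230.05  335.614 204.931 338.786 185.047]
0.8 [293.314 235.827 313.191 232.297 337.019 205.444 340.17  185.632]
0.9 [293.621 238.041 313.48  234.503 338.225 205.945 341.356 186.213]
top0 325 337 184 204 331.3658536585366 194.0609756097561 164
top2 322 334 183 203 328.4697986577181 193.05369127516778 149
side0 292 311 222 231
side2 292 306 220 228
```

```bash
python3 - <<'E'
from geo import *
ctrl.move_l(at(145,215),vel=250)
ctrl.move_l(at(140,183.5),vel=150)
f0=ctrl.read_state()["force"]; zc=0; touch=None
for i,r in enumerate(np.arange(128,95,-1.5)):
    th=(touch is not None)*max(0,0.33-(touch-r)/52 if touch else .33) if touch else .33
    z=183.5+(55*np.cos(th)-4*np.sin(th)-50.7)+zc
    ctrl.move_l(at(r,z),vel=40 if i else 100)
    s=ctrl.read_state(); d=s["force"]-f0; Fu=d[:2]@u
    print(round(r,1),round((s["eef_pos"][:2]-c0)@u,2),"Fu",round(Fu,1),"Fs",round(d[0]*-u[1]+d[1]*u[0],1),"Fz",round(d[2],1),"z",round(s["eef_pos"][2],1))
    if touch is None and Fu>2: touch=r
    zc=np.clip(zc+np.clip(d[2]*.06,-.3,.3),-1.5,1.5)
    if Fu>14: break
print(s["t"])
E
```

```text
128.0 128.04 Fu -0.8 Fs 0.3 Fz 0.2 z 184.8
126.5 126.64 Fu 0.0 Fs 0.3 Fz -1.6 z 183.8
125.0 125.14 Fu -0.6 Fs 0.4 Fz -0.3 z 183.5
123.5 124.06 Fu 3.2 Fs -0.4 Fz 0.3 z 183.7
122.0 122.21 Fu 2.5 Fs -1.1 Fz 1.2 z 184.4
120.5 120.45 Fu 3.3 Fs -0.6 Fz 2.2 z 185.0
119.0 118.81 Fu 2.3 Fs -0.7 Fz 3.3 z 185.6
117.5 117.25 Fu 2.5 Fs -0.3 Fz 2.6 z 186.1
116.0 115.77 Fu 1.8 Fs -0.5 Fz 1.7 z 186.6
114.5 114.28 Fu 1.7 Fs 0.2 Fz 1.3 z 187.0
113.0 112.79 Fu 1.2 Fs 0.3 Fz 0.8 z 187.4
111.5 111.29 Fu 2.3 Fs 0.7 Fz -1.1 z 187.7
110.0 109.83 Fu 0.8 Fs 0.9 Fz -0.6 z 188.0
108.5 108.34 Fu 1.2 Fs 0.3 Fz 0.0 z 188.1
107.0 106.84 Fu 1.4 Fs 1.5 Fz -0.0 z 188.3
105.5 105.34 Fu 0.7 Fs 1.1 Fz 0.3 z 188.4
104.0 104.64 Fu 5.0 Fs 1.3 Fz 0.1 z 188.5
102.5 104.21 Fu 7.3 Fs -0.1 Fz 0.7 z 188.5
101.0 103.81 Fu 10.4 Fs 0.6 Fz -0.8 z 188.6
99.5 103.38 Fu 13.9 Fs 0.2 Fz -0.3 z 188.6
98.0 102.97 Fu 16.6 Fs 0.2 Fz -0.5 z 188.7
24.7417
```

Clean arc, then a hard stop at r≈105, so the bolt is upright. Next I'll pinch the wing faces and centre on the nut.

```bash
python3 - <<'E'
from geo import *
v=np.array([-u[1],u[0]])
ctrl.move_l(at(108,190),vel=100)
ctrl.move_l(at(108,222),vel=150)
f0=ctrl.read_state(); F0=f0["force"];T0=f0["wrist_torque"]
eoat.gripper_to(24,40)
ctrl.move_l(at(92,222),vel=150)
h=ctrl.move_l(at(92,188),vel=60,threshold=8)
def rep(tag):
    s=ctrl.read_state();d=s["force"]-F0;p=s["eef_pos"][:2]-c0
    print(tag,"r",round(p@u,2),"s",round(p@v,2),"z",round(s["eef_pos"][2],1),"Fu",round(d[:2]@u,1),"Fs",round(d[:2]@v,1),"Fz",round(d[2],1),"T",s["wrist_torque"]-T0,"w",round(s["grip_width"],2),"g",round(s["grasp_force"],1),round(s["t"],2))
rep(("down",h))
eoat.gripper_to(4,40); rep("closed")
for r in(91,90,89):
    ctrl.move_l(at(r,188),vel=10); rep(r)
E
```

```text
('down', False) r 92.03 s 0.09 z 187.9 Fu 1.2 Fs 0.1 Fz 1.0 T [-0.063 -0.04  -0.05 ] w 23.96 g 0.0 26.69
closed r 91.75 s 0.37 z 188.7 Fu 0.5 Fs -0.1 Fz 1.3 T [ 0.37   0.077 -0.055] w 6.67 g 42.2 26.98
91 r 91.26 s 0.38 z 188.6 Fu 3.1 Fs 0.3 Fz 2.9 T [-0.019  0.134 -0.066] w 6.6 g 42.3 27.23
90 r 90.52 s 0.41 z 188.7 Fu 3.1 Fs -0.9 Fz 6.0 T [-0.441  0.245 -0.071] w 6.29 g 42.5 27.48
89 r 89.69 s 0.39 z 188.6 Fu 3.4 Fs -0.6 Fz 4.8 T [-0.59   0.315 -0.086] w 6.39 g 42.5 27.73
```

```bash
cat >> geo.py <<'E'
v=np.array([-u[1],u[0]])
def rep(tag,F0,T0):
    s=ctrl.read_state();d=s["force"]-F0;p=s["eef_pos"][:2]-c0
    print(tag,"r",round(p@u,2),"s",round(p@v,2),"z",round(s["eef_pos"][2],1),"Fu",round(d[:2]@u,1),"Fs",round(d[:2]@v,1),"Fz",round(d[2],1),"T",s["wrist_torque"]-T0,"w",round(s["grip_width"],2),round(s["t"],2))
    return s,d
E
python3 - <<'E'
from geo import *
F0=np.array([0,0,-.1]);T0=np.zeros(3)
for r in(88,87,86):
    ctrl.move_l(at(r,188),vel=10); s,d=rep(r,F0,T0)
    if d[:2]@u>8: break
E
```

```text
88 r 89.12 s 0.45 z 188.7 Fu 4.4 Fs -0.9 Fz 5.1 T [-0.824  0.288 -0.07 ] w 6.34 27.98
87 r 88.93 s 0.42 z 188.7 Fu 6.1 Fs -2.1 Fz 5.6 T [-1.233  0.396 -0.072] w 6.19 28.23
86 r 88.7 s 0.44 z 188.7 Fu 8.0 Fs -1.2 Fz 5.6 T [-1.586  0.471 -0.076] w 6.46 28.48
```

The pinch pulled the bolt about 2 mm outward, and pushing inward brought it back to the stop at r≈89.1. From here I'll turn in small helical steps, keeping a light inward push and watching the torque.

```bash
cat > turn.py <<'E'
from geo import *
import json,os
F0=np.array([0,0,-.1])
def turn(st,n,dk,rise,log):
    """st: dict k (rad turned of tool from psi0+pi), r,s,z command"""
    a=ctrl.read_state()["eef_rot"][:,1]
    for i in range(n):
        st["k"]-=dk; st["z"]-=3*dk/(2*np.pi)
        ctrl.move_l(at(st["r"],st["z"],st["s"]),rot=rot(psi0+np.pi+st["k"]),vel=3*dk/(2*np.pi)/0.35)
        S=[ctrl.read_state() for _ in range(5)]; s=S[-1]
        F=np.mean([x["force"] for x in S],0)-F0; Tz=np.mean([x["wrist_torque"][2] for x in S])
        y=s["eef_rot"][:,1]; ang=(np.arctan2(y[1],y[0])-psi0-np.pi+np.pi)%(2*np.pi)-np.pi
        p=s["eef_pos"][:2]-c0; Fu=F[:2]@u; Fs=F[:2]@v
        log.append([st["k"],Tz]); 
        print(f'{st["k"]:.2f} {ang:.3f} Tz {Tz:.3f} Fu {Fu:.1f} Fs {Fs:.1f} Fz {F[2]:.1f} r {p@u:.2f} s {p@v:.2f} z {s["eef_pos"][2]:.2f} w {s["grip_width"]:.1f} q6 {s["q"][5]:.2f} t {s["t"]:.2f}')
        st["r"]+=np.clip((Fu-2.5)*.08,-.3,.3); st["s"]+=np.clip(Fs*.08,-.3,.3); st["z"]+=np.clip(F[2]*.03,-.1,.1)
        if max(abs(Fu),abs(Fs))>15 or abs(F[2])>20: print("FORCE"); break
        T=np.array(log)[:,1]
        if len(T)>8 and T[-3:].mean()-np.sort(T)[:4].mean()>rise: print("RISE"); break
    json.dump([st,log],open("st.json","w"))
E
python3 - <<'E'
from turn import *
eoat.gripper_to(4,60)
st=dict(k=0.,r=88.3,s=0.2,z=188.6); log=[]
ctrl.move_l(at(st["r"],st["z"],st["s"]),vel=10)
turn(st,12,.1,.07,log)
E
```

```text
-0.10 -0.100 Tz -0.032 Fu 6.5 Fs -0.1 Fz 3.7 r 89.04 s 0.41 z 188.70 w 5.7 q6 -1.60 t 29.33
-0.20 -0.197 Tz -0.006 Fu 4.8 Fs 0.8 Fz 3.6 r 89.05 s 0.38 z 188.65 w 5.7 q6 -1.51 t 29.58
-0.30 -0.296 Tz -0.063 Fu 4.8 Fs 1.0 Fz 2.2 r 89.03 s 0.39 z 188.65 w 5.8 q6 -1.41 t 29.83
-0.40 -0.395 Tz -0.007 Fu 4.9 Fs 1.1 Fz 3.0 r 89.02 s 0.38 z 188.59 w 5.9 q6 -1.31 t 30.08
-0.50 -0.495 Tz -0.077 Fu 3.9 Fs 1.2 Fz 1.3 r 89.03 s 0.38 z 188.56 w 5.4 q6 -1.21 t 30.33
-0.60 -0.595 Tz -0.073 Fu 3.8 Fs 1.2 Fz 1.0 r 89.02 s 0.41 z 188.50 w 5.5 q6 -1.11 t 30.58
-0.70 -0.695 Tz -0.056 Fu 2.1 Fs 1.1 Fz 0.7 r 89.01 s 0.46 z 188.48 w 5.8 q6 -1.01 t 30.83
-0.80 -0.795 Tz -0.021 Fu 2.0 Fs 0.3 Fz 0.6 r 88.98 s 0.47 z 188.42 w 5.6 q6 -0.91 t 31.08
-0.90 -0.895 Tz -0.059 Fu 0.2 Fs 1.2 Fz 0.3 r 88.96 s 0.49 z 188.38 w 5.8 q6 -0.81 t 31.33
-1.00 -0.995 Tz -0.035 Fu 0.9 Fs 0.4 Fz 0.2 r 88.88 s 0.56 z 188.33 w 6.0 q6 -0.71 t 31.58
-1.10 -1.095 Tz -0.041 Fu 0.2 Fs -0.5 Fz -0.6 r 88.85 s 0.61 z 188.30 w 6.0 q6 -0.61 t 31.83
-1.20 -1.195 Tz 0.049 Fu 1.0 Fs 0.5 Fz -1.7 r 88.79 s 0.62 z 188.25 w 5.7 q6 -0.51 t 32.08
```

```bash
sed -i 's/S=\[ctrl.read_state() for _ in range(5)\]; s=S\[-1\]/S=[ctrl.read_state()]\n        for _ in range(6): ctrl.hold(.01); S.append(ctrl.read_state())\n        s=S[-1]/' turn.py
python3 - <<'E'
from turn import *
st,log=json.load(open("st.json"))
turn(st,12,.1,.07,log)
E
```

```text
-1.30 -1.296 Tz -0.028 Fu 1.6 Fs 0.2 Fz -1.6 r 88.73 s 0.67 z 188.20 w 5.8 q6 -0.41 t 32.38
-1.40 -1.396 Tz -0.039 Fu 1.4 Fs -0.3 Fz -1.1 r 88.68 s 0.74 z 188.17 w 5.9 q6 -0.31 t 32.68
-1.50 -1.496 Tz -0.063 Fu 2.1 Fs 0.6 Fz -1.1 r 88.66 s 0.78 z 188.15 w 5.8 q6 -0.21 t 32.98
-1.60 -1.597 Tz -0.033 Fu 2.2 Fs 0.1 Fz -0.8 r 88.61 s 0.88 z 188.13 w 5.9 q6 -0.11 t 33.28
-1.70 -1.697 Tz -0.075 Fu 2.3 Fs 0.3 Fz -0.7 r 88.62 s 0.95 z 188.12 w 5.7 q6 -0.01 t 33.58
-1.80 -1.797 Tz -0.069 Fu 3.0 Fs 0.1 Fz -0.4 r 88.60 s 1.01 z 188.10 w 5.6 q6 0.09 t 33.88
-1.90 -1.897 Tz -0.080 Fu 3.0 Fs 0.1 Fz -0.1 r 88.61 s 1.05 z 188.10 w 5.7 q6 0.19 t 34.18
-2.00 -1.997 Tz -0.068 Fu 3.2 Fs 0.3 Fz 0.4 r 88.62 s 1.08 z 188.06 w 5.3 q6 0.29 t 34.48
-2.10 -2.097 Tz -0.043 Fu 3.4 Fs 0.5 Fz 0.8 r 88.65 s 1.13 z 188.04 w 5.6 q6 0.39 t 34.78
-2.20 -2.197 Tz -0.034 Fu 2.9 Fs 0.1 Fz 1.3 r 88.68 s 1.19 z 188.04 w 5.2 q6 0.49 t 35.08
-2.30 -2.297 Tz -0.025 Fu 2.9 Fs 0.9 Fz 2.0 r 88.70 s 1.21 z 188.04 w 5.6 q6 0.59 t 35.38
-2.40 -2.397 Tz 0.004 Fu 3.3 Fs 0.6 Fz 2.0 r 88.77 s 1.25 z 188.01 w 5.5 q6 0.69 t 35.68
```

```bash
python3 - <<'E'
from geo import *
cv2.imwrite("pics/top3.png",camrig.grab_frame("top")[:,:,::-1]);cv2.imwrite("pics/side3.png",camrig.grab_frame("side")[:,:,::-1])
a=cv2.imread("pics/side3.png")[185:250,265:345]; b=cv2.imread("pics/top3.png")[150:215,295:375]
f=lambda x:cv2.convertScaleAbs(cv2.resize(x,(400,325),interpolation=cv2.INTER_CUBIC),alpha=1.7)
cv2.imwrite("pics/c3.png",np.hstack([f(a),f(b)]))
E
```

```text
(no output)
```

View pics/c3.png

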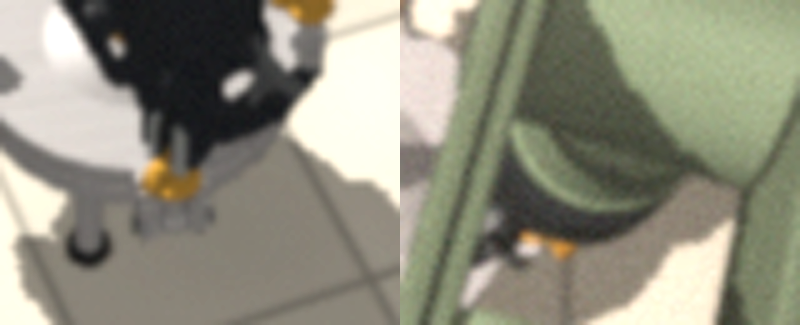

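Side crop: the nut is upright, and its wing ((153,180) in the crop) has turned with the fingers. The torque has climbed since about k=-1.95. I'll continue in short steps to confirm the slope.

```bash
python3 - <<'E'
from turn import *
st,log=json.load(open("st.json"))
turn(st,4,.075,.2,log)
E
```

```text
-2.48 -2.473 Tz 0.029 Fu 2.8 Fs 0.8 Fz 2.4 r 88.81 s 1.28 z 188.02 w 5.6 q6 0.77 t 36.08
-2.55 -2.548 Tz 0.054 Fu 2.7 Fs 1.2 Fz 2.5 r 88.85 s 1.33 z 188.01 w 6.0 q6 0.84 t 36.38
-2.63 -2.623 Tz 0.068 Fu 3.2 Fs 1.2 Fz 2.6 r 88.84 s 1.37 z 187.99 w 5.5 q6 0.92 t 36.68
-2.70 -2.698 Tz 0.086 Fu 3.1 Fs 1.1 Fz 2.6 r 88.90 s 1.42 z 188.00 w 6.0 q6 0.99 t 36.98
```

```bash
python3 - <<'E'
from turn import *
st,log=json.load(open("st.json"))
turn(st,1,.07,.3,log)
L=np.array(log); a=-L[:,0];T=L[:,1]; w=np.where(a<1.25,.4,1)
for sl in (None,.133,.2,.25):
    f=lambda x:w*(x[0]+(x[2] if sl is None else sl)*np.clip(a-x[1],0,None)-T)
    best=min((least_squares(f,[-.05,g,.2]) for g in(1.6,2.0,2.3)),key=lambda r:r.cost); print(sl,best.x,best.cost)
E
```

```text
-2.77 -2.768 Tz 0.080 Fu 2.9 Fs 1.4 Fz 2.4 r 88.94 s 1.43 z 187.97 w 5.9 q6 1.06 t 37.28
None [-0.052  2.141  0.234] 0.003254487976344561
0.133 [-0.051  1.916  0.2  ] 0.005138227008154397
0.2 [-0.053  2.073  0.2  ] 0.0033801452794078664
0.25 [-0.052  2.164  0.2  ] 0.0032896643644690702
```

Fitted contact is at about 2.1 rad, so the target is about 2.88. One last step, then release and check.

```bash
python3 - <<'E'
from turn import *
st,log=json.load(open("st.json"))
turn(st,1,.11,.3,log)
eoat.gripper_to(24,40)
s=ctrl.read_state();p=s["eef_pos"];ctrl.move_l(np.r_[p[:2],235],vel=120)
print(s["force"],p)
ctrl.move_l(at(260,300),vel=300)
ctrl.move_ptp([330,-330,320],rot(psi0+np.pi))
cv2.imwrite("pics/top4.png",camrig.grab_frame("top")[:,:,::-1]);cv2.imwrite("pics/side4.png",camrig.grab_frame("side")[:,:,::-1])
print(ctrl.read_state()["t"])
a=cv2.imread("pics/side4.png")[155:245,235:345]; b=cv2.imread("pics/top4.png")[140:230,240:350]
f=lambda x:cv2.convertScaleAbs(cv2.resize(x,(400,327),interpolation=cv2.INTER_CUBIC),alpha=1.6)
cv2.imwrite("pics/c4.png",np.hstack([f(a),f(b)]))
E
```

```text
-2.88 -2.877 Tz 0.057 Fu 2.6 Fs 0.7 Fz 1.9 r 88.99 s 1.50 z 187.96 w 6.0 q6 1.17 t 37.59
[-0.188  0.102 -0.01 ] [566.443 -83.628 187.431]
42.0583
```

View pics/c4.png

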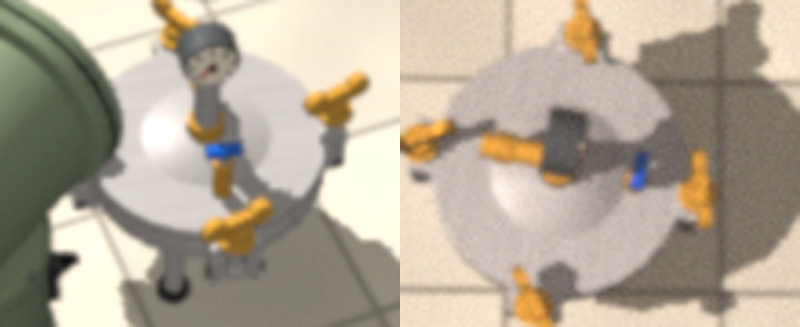

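The bolt is upright in its slot: nut at side crop (237,228) and top crop (699,188), with its wings turned as commanded. The valve, gauge and other nuts look untouched. The last torque readings flattened out, so I'll check the sensor zero with the tool free over the nut before deciding.

```bash
python3 - <<'E'
from turn import *
st,log=json.load(open("st.json"))
def zero():
    Z=[]
    for _ in range(25): ctrl.hold(.01); x=ctrl.read_state(); Z.append(np.r_[x["force"],x["wrist_torque"]])
    return np.mean(Z,0),np.std(Z,0)
R=rot(psi0+np.pi+st["k"])
ctrl.move_ptp(np.r_[566.4,-84,240],R)
z,sd=zero(); print(z,sd,ctrl.read_state()["t"],ctrl.read_state()["q"][5])
E
```

```text
[-0.071 -0.028  0.067 -0.003  0.001 -0.006] [0.425 0.427 0.506 0.027 0.039 0.036] 45.2417 1.174447048026047
```

Sensor zero is about 0, so the pinched baseline of -0.05 was biased. The wings now lie along base y, so I can grip over their ends, clear of the valve, and get an unbiased reading: about 0.04 N·m if free, about 0.14 if snug.

```bash
cat > ends.py <<'E'
from geo import *
import json
def samp(n):
    Z=[]
    for _ in range(n):
        x=ctrl.read_state(); Z.append(np.r_[x["force"],x["wrist_torque"]]); ctrl.hold(.01)
    return np.mean(Z,0),x
def show(tag,n=8):
    m,x=samp(n);p=x["eef_pos"][:2]-c0
    print(tag,f'Tz {m[5]:.3f} Fu {m[:2]@u:.1f} Fs {m[:2]@v:.1f} Fz {m[2]:.1f} r {p@u:.2f} s {p@v:.2f} z {x["eef_pos"][2]:.1f} w {x["grip_width"]:.1f} t {x["t"]:.2f}'); return m
def step(k,z,dt,r=89.,s=1.5,dz=.03):
    ctrl.move_l(at(r,z-dz,s),rot=rot(psi0+np.pi+k),vel=dz/dt)
E
python3 - <<'E'
from ends import *
k=-2.877+np.pi/2
eoat.gripper_to(66,30)
ctrl.move_l(at(89,215,1.5),rot=rot(psi0+np.pi+k),vel=60)
ctrl.move_l(at(89,176,1.5),vel=80,threshold=8)
show("down")
eoat.gripper_to(40,30); show("grip")
z=176
for i in range(2):
    k-=.05; z-=.03; step(k,z,.3); show(round(k,3))
json.dump([k,z],open("k.json","w"))
E
```

```text
down Tz 0.006 Fu 0.2 Fs -0.1 Fz 0.2 r 89.04 s 1.82 z 176.2 w 65.9 t 48.14
grip Tz -0.011 Fu 0.8 Fs -4.1 Fz 5.6 r 89.31 s 1.12 z 177.1 w 50.0 t 48.49
-1.356 Tz 0.100 Fu 1.0 Fs -4.0 Fz 5.7 r 89.35 s 1.19 z 177.1 w 50.0 t 48.81
-1.406 Tz 0.096 Fu 1.2 Fs -4.3 Fz 5.7 r 89.36 s 1.19 z 177.1 w 50.4 t 49.12
```

```bash
python3 - <<'E'
from ends import *
k,z=json.load(open("k.json"))
for i in range(2):
    k-=.05; z-=.03; step(k,z,.3); show(round(k,3))
json.dump([k,z],open("k.json","w"))
E
```

```text
-1.456 Tz 0.102 Fu 1.0 Fs -4.3 Fz 5.7 r 89.34 s 1.20 z 177.0 w 50.3 t 49.44
-1.506 Tz 0.118 Fu 1.1 Fs -4.0 Fz 6.0 r 89.35 s 1.18 z 177.0 w 49.9 t 49.76
```

Torque is still rising at the expected slope (0.10 to 0.118 N·m). Averaging both estimates puts the nut about 0.8 rad past contact, so it is snug. I'll release it and check.

```bash
python3 - <<'E'
from ends import *
eoat.gripper_to(66,30)
p=ctrl.read_state()["eef_pos"];ctrl.move_l(np.r_[p[:2],245],vel=120)
ctrl.move_l(at(260,300),vel=300)
ctrl.move_ptp([330,-330,320],rot(psi0+np.pi))
cv2.imwrite("pics/top5.png",camrig.grab_frame("top")[:,:,::-1]);cv2.imwrite("pics/side5.png",camrig.grab_frame("side")[:,:,::-1])
print(ctrl.read_state()["t"],ctrl.read_state()["force"])
a=cv2.imread("pics/side5.png")[155:245,235:345]; b=cv2.imread("pics/top5.png")[140:230,240:350]
f=lambda x:cv2.convertScaleAbs(cv2.resize(x,(400,327),interpolation=cv2.INTER_CUBIC),alpha=1.6)
cv2.imwrite("pics/c5.png",np.hstack([f(a),f(b)]))
E
```

```text
53.3 [ 0.504 -0.635  0.176]
```

View pics/c5.png

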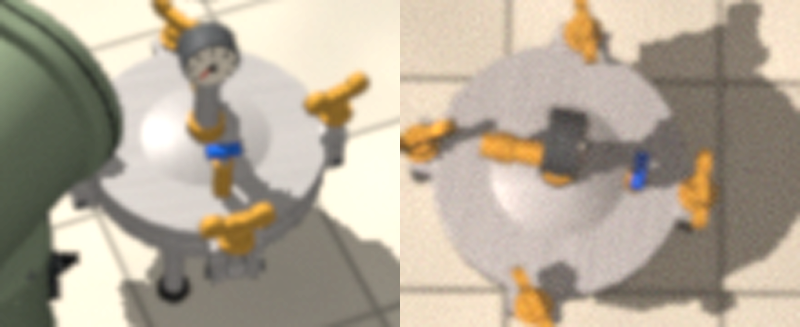

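The bolt is upright: wing midpoint at top (322.9,191.7), against (323.3,191.5) predicted for zero tilt. The nut is on the lid, and the gauge and valve look untouched. Handing in.

```bash
python3 -c "
from plant import ctrl, camrig, eoat
print(ctrl.finish_job())"
```

```text
the job is handed in; nothing more can be done
None
```

I handed the job in at about 53 s: the bolt is upright in its slot and the nut turned about 3.08 rad clockwise, an estimated 0.8 rad past the bite (my two torque readings gave 0.6 and 1.0), with no sign in the last pictures that the gauge or valve was bumped.

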